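# Shunt the workpiece carriers on the transfer track

## Robot

A 6-joint arm with a two-finger parallel gripper is mounted at the origin on the work surface. World frame = base frame: x ahead of the robot, y to its left, z up, the work surface at z = 0. Lengths are in mm, angles in degrees, forces in N, time in s.
With the tool pointing down it reaches from about 350 to 850 mm from the base axis. Payload 8.1 kg.
Tool frame: the origin (TCP) lies midway between the tips of the shut fingers; the grasp point (between the pads) lies 19 mm behind it (r.pinch_z is the distance from the TCP to the grasp point, in mm); z points along the fingers, y is the line along which they close (so a half turn about z gives the same grasp; the last joint's range is limited). The gripper opens to 85 mm and grips with 20 to 120 N. Pads are 22 mm wide; open, the fingers measure 114 mm over their backs; the gripper's body (76 mm by 85 mm) begins 54 mm behind the grasp point. The pads swing forward as they close: fully open they stand 13 mm farther back than shut.
Start: joints at [-79.721, 7.471, 85.268, -0, 87.261, -4.893], TCP at [157.05, -579.086, 231.292] pointing down, gripper open.
Joint ranges: [-169.43, 169.43], [-51.17, 129.36], [1.28, 143.12], [-76.62, 256.62], [0, 156.53], [-152.29, 152.29]. Speed limits (degrees/s): [136.94, 136.94, 159.86, 180, 180, 180].

## Interface

Orientations are given as [roll, pitch, yaw] about the fixed x, y, z axes, in that order (R = Rz(yaw) Ry(pitch) Rx(roll)).
In Python, from bench import sensors, optics, job, r gives the robot as it stands.
- The arm moves only by the tool play_rows, never from a script. Its argument "motion" is a list that holds one entry, the list of rows, each a list of 6 numbers: the shift along the tool's x, y, z in cm, then the turn, a rotation vector about the tool's x, y, z in degrees. In form: [[[x, y, z, ax, ay, az], ...]]. A call has 1 to 5 rows; each row is the pose to reach, as a shift and turn from the pose commanded when the call began, along the tool's axes at that moment; what a row does not reach only later rows make up. A row lasts 1/10 s, in which the tool goes at most 50 mm and 8.59 degrees, less where a joint would pass 70% of its speed; a pose out of reach is approached as far as the arm can. A call with a gripper value outside its range is refused whole. "jaw" is the opening, from 0 (shut) to 1 (fully open), set as the call begins (left out, the last holds). The fingers move at their own pace and stop on an object; "squeeze" is the grip in N (left out, the last holds). Time passes only in rows, so rows that repeat a pose let the fingers close. It gives the time, the measured TCP pose, the force, the opening and the grip force at its end, in the units of the state.
- sensors.sense(): the state, without advancing time (a new reading comes with each control period).
- optics.snapshot(name): name is "scene" or "top" or "wrist"; returns a dict with "pixels" (420x560x3 uint8, red, green, blue), "mtx" (3x3 intrinsics, pixels), "R" (3x3) and "t" (3): a world point X has camera coordinates R X + t; the wrist camera has in their place "T_tool_cam" (4x4, takes a point from camera to tool coordinates, whose origin is the TCP and whose axes are the flange's). Camera axes: x right, y down, z forward; pixel columns grow to the right and rows downward; lengths in mm; the calibration is good to about 2 mm. The wrist camera is an equidistant fisheye: a pixel r from the principal point sees the ray r / f radians off the axis. A picture is of the moment at which its call begins: read the wrist's pose just before it. There is no depth.
- job.hand_in(): hands the job in; it is judged then, once.
The state is a dict: "time": time; "joint_pos": joint angles; "qd": joint speeds; "joint_efforts": joint torques, N m; "tool_pos": TCP position; "tcp_rot": TCP orientation; "ft_force": force on the tool from outside, world axes, zero at the start; "wrist_torque": the same for the moment, N m; "finger_gap": finger opening in mm; "grip_force": force on a finger pad.
Only numpy, scipy, OpenCV 4.12 (cv2) and the standard library are available. Lean on these libraries where they do the work, as an engineer would, in place of code of your own. Each camera call takes 0.05 s, during which the arm holds its last target. There are 200 camera calls.

## Task

On the T-shaped transfer track, put the carrier with the round flanged housing in the gauging place (the main lane's end with the stop screw) and the carrier with the square clamp block in the side spur. Slide them one at a time along the lanes and push each past its spring ball until it is pressed firmly against its stop screw, but do not force a carrier that jams or ram the screws. Let go of both and leave everything else where it is.

Things in the scene. Friction and masses are not known exactly. Their poses are not given: they have to be found in the camera images.
- track: fixed T-shaped slide track on a 215 x 297 mm base plate, top 8 mm above the bench. Origin: on the bench under the junction's centre. Main lane along y: closed loading end at -y (bar at y -125 mm), gauging place with stop screw at the +y end. Spur along -x, also with a stop screw. Carriers lie in the loading end and at the junction, near but not exactly on centre. Oiled, friction about 0.25
- rails: the track's fixed guide rails; origin on the base plate at the junction's centre, axes as the track. Lanes are 73 mm wide (carriers have 1.5 mm play each side) between 12 mm rails; the spur's mouth is at x -36.5 mm, y +-36.5 mm, its corners rounded 6 mm. Lips overhang the carriers' edges 1.5 mm above them; lip tops 22.5 mm above the bench. Carriers cannot be lifted out
- end_ball_at (a point): where the gauging place's spring ball comes out of the +x rail's face, 97 mm along +y from the junction; axes as the track. The 10 mm ball stands 4.5 mm into the lane and yields at 3 to 8 N: a carrier's front corner meets it some 13 to 26 mm before home, feels a bump of up to about 15 N, then drags a few N up to the screw
- spur_ball_at (a point): the same spring ball in the spur, out of the -y rail's face, 97 mm along -x from the junction; axes as the track
- end_stop: fixed stop bracket across the gauging end; origin on the base plate at the junction's centre (not at the bracket), axes as the track. Its clamped screw, 12 mm tip on the lane's axis, 6 mm above the plate, points at the carrier: the tip stands 110 to 123 mm from the junction's centre, set differently each time and not measured, so home is found by feel. Rigid, do not ram
- spur_stop: the same stop bracket across the spur's end; origin on the base plate at the junction's centre, its +y axis runs out along the spur (the track's -x). Its screw tip stands 110 to 123 mm from the junction's centre, not measured. Rigid, do not ram
- housing_carrier: black plate 70 x 70 x 10 mm, corners chamfered 6 mm, about 0.5 kg in all, bearing a flanged bearing housing: 54 mm round flange, 6 mm thick, and 38 mm round hub. It reaches 44 mm above the underside: grip it from above, fingertips 24 mm or more above the bench (lips, flange). Origin: centre of the plate's underside; z up, x, y square to its sides. Goes to the gauging place
- block_carrier: black plate 70 x 70 x 10 mm, corners chamfered 6 mm, about 0.5 kg in all, bearing a square clamp block, 38 x 38 mm, sides parallel to the plate's. It reaches 44 mm above the underside: grip it from above, fingertips 24 mm or more above the bench (lips). Origin: centre of the plate's underside; z up, x, y square to its sides. Goes to the spur
- spare_housing: a loose flanged bearing housing without a carrier (54 mm flange, 38 mm hub, 34 mm tall), standing on the base plate in the corner pocket between main lane and spur on the +y side; a bystander. Origin: centre of its underside
- gauge_ring: steel ring 42 mm across, 12 mm tall, on the base plate in the pocket on the -y side of the spur; a bystander. Origin: centre of its underside
- spanner: open-ended spanner 160 mm long on the bench; a bystander
- screwdriver: screwdriver 200 mm long on the bench; a bystander
- amber_jar: amber jar 54 mm across, 75 mm tall, on the bench; a bystander
- wood_block: wooden block 160 x 75 x 40 mm on the bench; a bystander
- angle_iron: steel angle 140 mm long lying on the wooden block; a bystander
Things that resemble listed ones, but are neither listed nor needed, are in the scene too. Leave any green or turquoise look-alike of the block_carrier alone.

How it is judged (in metres and radians):
On the way, in this order (a step that is already met when the one before it is completed fails the run):
1. the first carrier to move is home in its own place and pressed firmly (over 3 N) against that place's stop screw ((((y of housing_carrier in the frame of end_stop_tip between -0.037 and -0.03 m and x of housing_carrier in the frame of end_stop_tip between -0.004 and 0.004 m and angle between the z axis of housing_carrier and the z axis of track, either way round below 0.05 rad and z of housing_carrier in the frame of track below 0.0105 m) and contact force between housing_carrier and end_stop above 3 N) or ((y of block_carrier in the frame of spur_stop_tip between -0.037 and -0.03 m and x of block_carrier in the frame of spur_stop_tip between -0.004 and 0.004 m and angle between the z axis of block_carrier and the z axis of track, either way round below 0.05 rad and z of block_carrier in the frame of track below 0.0105 m) and contact force between block_carrier and spur_stop above 3 N))), for 0.15 s.
2. the second carrier is home too and pressed firmly (over 3 N) against its stop screw, the first still home (y of housing_carrier in the frame of end_stop_tip between -0.037 and -0.03 m and x of housing_carrier in the frame of end_stop_tip between -0.004 and 0.004 m and angle between the z axis of each of housing_carrier, block_carrier and the z axis of track, either way round below 0.05 rad and z of each of housing_carrier, block_carrier in the frame of track below 0.0105 m and y of block_carrier in the frame of spur_stop_tip between -0.037 and -0.03 m and x of block_carrier in the frame of spur_stop_tip between -0.004 and 0.004 m and (contact force between housing_carrier and end_stop above 3 N or contact force between block_carrier and spur_stop above 3 N)), for 0.15 s.
At the end, for the whole second after the job is handed in: Both carriers lie flat in their lanes, released and at rest: housing carrier in the gauging place, block carrier in the spur, each with its front edge within 2 mm of its stop screw and within 4 mm of the lane's axis (y of housing_carrier in the frame of end_stop_tip between -0.037 and -0.03 m and x of housing_carrier in the frame of end_stop_tip between -0.004 and 0.004 m and angle between the z axis of each of housing_carrier, block_carrier and the z axis of track, either way round below 0.05 rad and z of each of housing_carrier, block_carrier in the frame of track below 0.0105 m and y of block_carrier in the frame of spur_stop_tip between -0.037 and -0.03 m and x of block_carrier in the frame of spur_stop_tip between -0.004 and 0.004 m and linear speed of each of housing_carrier, block_carrier below 0.01 m/s); the robot touches nothing.
It fails at once if a stop screw is rammed (over 25 N) (contact force between any of housing_carrier, block_carrier and end_stop above 25 N or contact force between any of housing_carrier, block_carrier and spur_stop above 25 N).
It fails at once if a carrier is forced against the rails (over 40 N) (contact force between any of housing_carrier, block_carrier and rails above 40 N).
It fails at once if both carriers slide at the same time (each faster than 20 mm/s), or one is shoved along by the other (linear speed of each of housing_carrier, block_carrier above 0.02 m/s).
It fails at once if a bystander is moved more than 20 mm (distance of any of spare_housing, gauge_ring, spanner, screwdriver, amber_jar, wood_block, angle_iron from where it was at the start of the episode above 0.02 m).
It also fails if it takes over 59 s, if anything falls off the work surface, if the arm or the gripper's body presses on something with over 40 N, if the wrist force passes 120 N, or if a joint passes its speed limit or range.

## Working session

There is one attempt and no reset: what is moved stays moved. The work goes in short steps, Python scripts to look and compute and a tool call to move; the robot and the scene stay as the last step left them, time stands still between calls to the robot, and variables do not carry over. Pictures are saved under pics/ and viewed, at most 10 in all, crops included, and the job is handed in when it is done.

Besides the shell and the picture viewer there is one more tool, called after ">>>" in YAML: its name, and indented under it one key for each argument. play_rows: Moves the arm, as the interface text tells. Its arguments: {"type":"object","properties":{"motion":{"type":"array","items":{"type":"array","items":{"type":"array","items":{"type":"number"}}}},"jaw":{"type":"number"},"squeeze":{"type":"number"}},"required":["motion"]}

```bash
ls; mkdir -p pics
python3 - <<'E'
from bench import sensors, optics, job, r
import cv2, numpy as np, pickle
d={}
for n in ("scene","top"):
    s=optics.snapshot(n); d[n]=s
    cv2.imwrite(f"pics/{n}0.png",s["pixels"][:,:,::-1])
pickle.dump(d,open("snap0.pkl","wb"))
print(d["top"]["mtx"],d["top"]["R"],d["top"]["t"])
print(d["scene"]["mtx"],d["scene"]["R"],d["scene"]["t"])
print(sensors.sense())
E
```

```text
pics
[[419.20496788   0.         275.95576425]
 [  0.         419.20496788 201.24453157]
 [  0.           0.           1.        ]] [[ 0.01566604 -0.99947808  0.02825157]
 [-0.99541404 -0.0182566  -0.09390195]
 [ 0.09436872 -0.02665094 -0.99518052]] [ -48.31712625  496.5586802  1361.55797819]
[[427.88833946   0.         280.32056828]
 [  0.         427.88833946 207.36053122]
 [  0.           0.           1.        ]] [[ 0.85599323  0.51683665 -0.01246837]
 [ 0.42390667 -0.71547815 -0.55533246]
 [-0.29593702  0.47007541 -0.83153496]] [-388.79015685 -196.03609921 1280.89548315]
{'time': 0.1, 'joint_pos': array([-7.97212743e+01,  7.51159011e+00,  8.53221769e+01,  1.83128384e-03,
        8.72622107e+01, -4.89278115e+00]), 'qd': array([-0.13791575, -0.00285505, -0.10345549, -0.01555401, -0.00912983,
        0.09807718]), 'joint_efforts': array([ 1.52721506e-03, -5.70949638e+01, -5.01942122e+01, -6.11122459e-05,
        8.15805135e-03,  9.14113905e-07]), 'tool_pos': array([ 156.97333652, -578.59384969,  230.34917064]), 'tcp_rot': array([-1.79904528e+02, -1.00084484e-02,  1.51714095e+01]), 'ft_force': array([ 0.96605311, -0.21656973, -0.33534782]), 'wrist_torque': array([ 0.05100759,  0.02006163, -0.01507573]), 'grip_force': 0.0, 'finger_gap': 85.41697738717588}
```

View pics/top0.png

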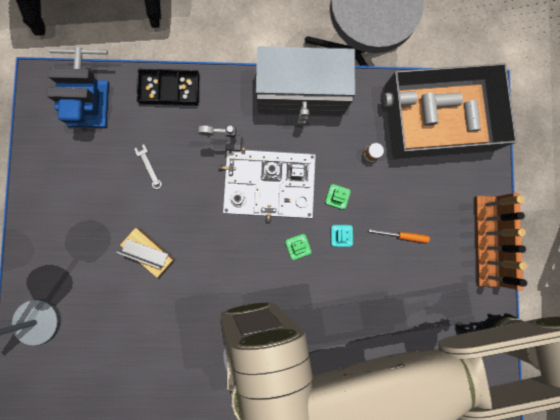

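View pics/scene0.png

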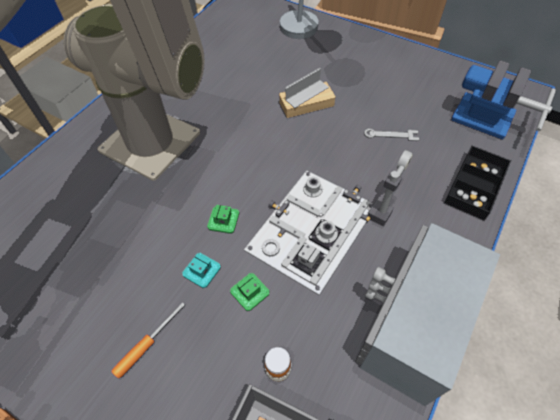

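The track lies at about (270,184) in the top view. The gauging stop is on its left at (228,168) and the spur stop at its bottom at (269,215). The housing carrier is at the junction (271,170) and the block carrier in the loading end (297,172). Next is an enlarged crop.

Run:
```python
import cv2,pickle
d=pickle.load(open("snap0.pkl","rb"))
a=d["top"]["pixels"][140:230,210:330,::-1]; a=cv2.resize(a,None,fx=6,fy=6,interpolation=cv2.INTER_CUBIC)
cv2.imwrite("pics/topcrop.png",a); print(a.shape)
```

```text
(540, 720, 3)
```

View pics/topcrop.png

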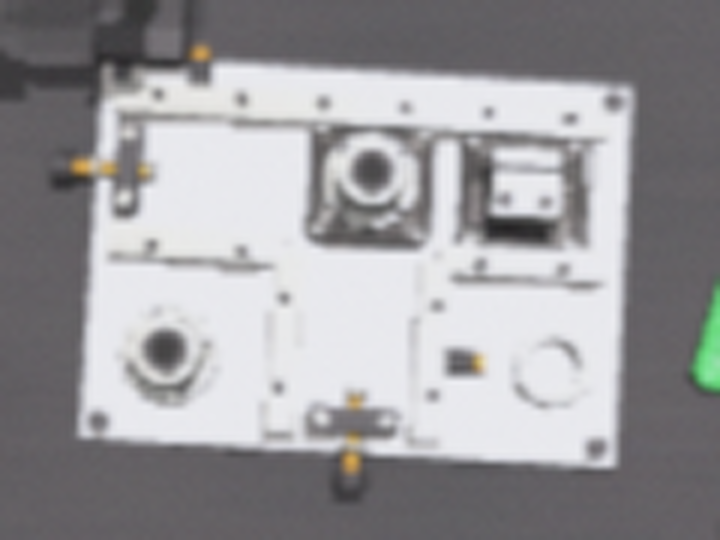

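The crop shows plate corners at about (103,57), (634,87), (617,467) and (80,437). The hub bore is at (372,172), the block top centre at about (527,183), the end screw tip at (150,171) and the spur tip at (355,396). The look-alikes for the block are the green ones at (338,196) and (299,246) and the turquoise one at (342,236), all off the track. The spare housing at crop (166,350) is in the pocket, so I choose the black carriers on the lane.

```bash
cat > h.py <<'E'
import numpy as np, cv2
def ray(s,uv,z):
    "pixel -> world point at height z (fixed cameras)"
    d=s["R"].T@np.linalg.inv(s["mtx"])@np.array([*uv,1.]); c=-s["R"].T@s["t"]
    return c+d*(z-c[2])/d[2]
def proj(s,X):
    p=s["R"]@np.asarray(X,float)+s["t"]; p=s["mtx"]@p; return p[:2]/p[2]
E
python3 - <<'E'
import pickle,cv2,numpy as np
from h import *
np.set_printoptions(precision=1,suppress=True)
d=pickle.load(open("snap0.pkl","rb")); s=d["top"]
f=lambda x,y,z: ray(s,(210+(x+.5)/6-.5,140+(y+.5)/6-.5),z)
c=[f(*p,8) for p in [(103,57),(634,87),(617,467),(80,437)]]
for a in c: print(a)
for i in range(4): print(np.linalg.norm(c[i]-c[(i+1)%4]))
for n,p in dict(hub=(372,172,52),block=(527,183,52),endtip=(150,171,14),spurtip=(355,396,14),hpl=(370,187,18),spare=(166,350,42),ring=(549,373,20)).items(): print(n,f(*p))
s=d["scene"]; a=cv2.resize(s["pixels"][135:295,240:440,::-1],None,fx=3.75,fy=3.75,interpolation=cv2.INTER_CUBIC)
cv2.imwrite("pics/scenecrop.png",a)
E
```

```text
[672.4 128.4   8. ]
[ 661.8 -171.     8. ]
[ 446.8 -163.     8. ]
[458.3 135.4   8. ]
299.60378527874184
215.1154755477233
298.6093133891182
214.251299578447
hub [602.5 -23.2  52. ]
block [ 598.2 -107.6   52. ]
endtip [607.1 100.   14. ]
spurtip [483.3 -16.4  14. ]
hpl [599.9 -22.7  18. ]
spare [504.2  86.8  42. ]
ring [ 497.5 -123.5   20. ]
```

View pics/scenecrop.png

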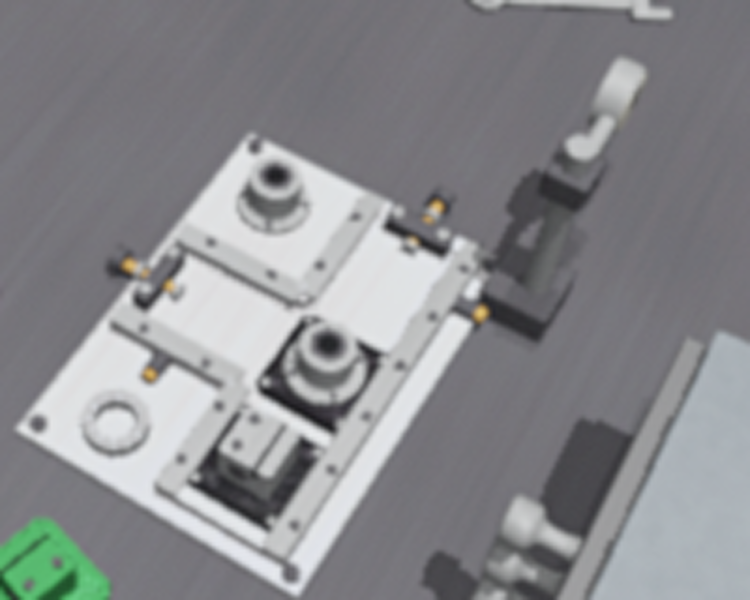

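The scene crop shows a dark stand with a silver head just outside the track's +x/+y corner, with its base at crop (535,295), block at (575,175) and head at (620,90). I'll triangulate it for clearance.

Run:
```python
import pickle,cv2,numpy as np
from h import *
np.set_printoptions(precision=1,suppress=True)
d=pickle.load(open("snap0.pkl","rb")); T=d["top"];S=d["scene"]
P=lambda s:s["mtx"]@np.c_[s["R"],s["t"]]
sc=lambda x,y:(240+x/3.75,135+y/3.75)
def tri(a,b):
    X=cv2.triangulatePoints(P(T),P(S),np.float64(a).reshape(2,1),np.float64(b).reshape(2,1)); return (X[:3]/X[3]).ravel()
print("head",tri((207,129),sc(620,90)))
print("armjoint",tri((231,130),sc(580,145)))
print("hub check",tri((272,168.7),sc(329,343)))
for z in (0,15,30): print("base",z,ray(S,sc(535,300),z),ray(S,sc(490,320),z), ray(S,sc(570,275),z))
for z in (0,60,120): print("post block",z,ray(S,sc(570,180),z))
a=cv2.resize(T["pixels"][115:185,190:290,::-1],None,fx=8,fy=8,interpolation=cv2.INTER_CUBIC)
cv2.imwrite("pics/stand.png",a)
```

```text
head [698.9 174.9 162.9]
armjoint [694.8 102.4 182.6]
hub check [602.6 -23.5  52.6]
base 0 [700.7 113.1   0. ] [680.5  81.8   0. ] [713.5 145.1   0. ]
base 15 [702.2 102.8  15. ] [682.4  72.   15. ] [714.8 134.3  15. ]
base 30 [703.7  92.4  30. ] [684.2  62.2  30. ] [716.1 123.5  30. ]
post block 0 [680.5 223.4   0. ]
post block 60 [687.7 175.2  60. ]
post block 120 [694.9 127.  120. ]
```

View pics/stand.png

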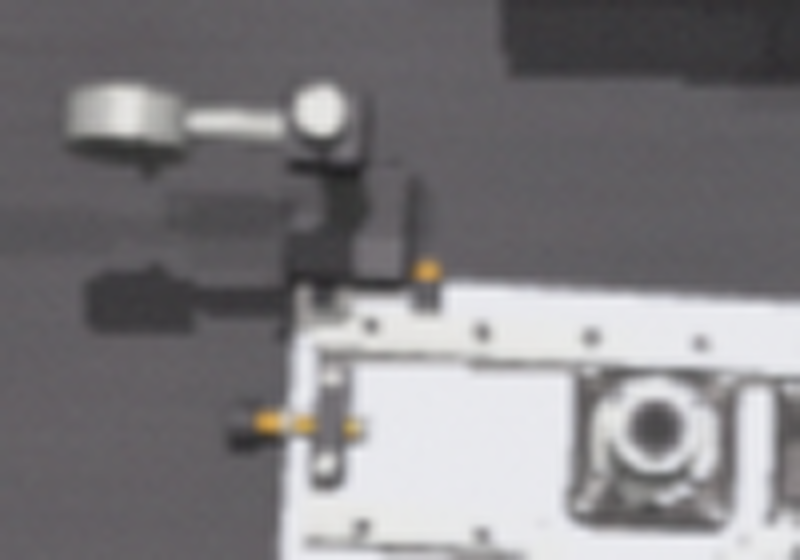

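Junction is at about (603,-20.5), track yaw about -2.05°. The hub is at (602.5,-23), the block at (598,-107.6) and both screw tips about 120 mm from the junction. The stand is at about (695,100) and 180 mm tall, so the gripper body clears it. I'll move over now.

>>> play_rows:
  motion:
    - [[4,-2.9,0,0,0,3.4],[8,-5.8,0,0,0,6.8],[12,-8.8,0,0,0,10.2],[16,-11.7,0,0,0,13.7],[20,-14.6,0,0,0,17.2]]
  jaw: 0.75
  squeeze: 20

```text
time: 0.6
tool_pos: [312.5, -384.0, 230.9]
tcp_rot: [-180.0, 0.0, -2.2]
ft_force: [0.7, -0.4, -0.1]
finger_gap: 64.1
grip_force: 0.0
```

>>> play_rows:
  motion:
    - [[2.9,-3.9,0,0,0,0],[5.8,-7.8,0,0,0,0],[8.7,-11.7,0,0,0,0],[11.6,-15.6,0,0,0,0],[14.5,-19.5,0,0,0,0]]

```text
time: 1.1
tool_pos: [464.4, -194.2, 231.1]
tcp_rot: [-180.0, 0.0, -2.0]
ft_force: [0.3, -1.2, -0.5]
finger_gap: 64.2
grip_force: 0.0
```

>>> play_rows:
  motion:
    - [[2.6,-3.5,1,0,0,0],[5.2,-7,2,0,0,0],[7.8,-10.5,3,0,0,0],[10.5,-14,4,0,0,0],[13.2,-17.6,5,0,0,0]]

```text
time: 1.6
tool_pos: [602.5, -23.3, 180.4]
tcp_rot: [180.0, 0.0, -2.0]
ft_force: [0.8, -0.4, 1.0]
finger_gap: 63.9
grip_force: 0.0
```

>>> play_rows:
  motion:
    - [[0,0,0.5,0,0,0],[0,0,1,0,0,0]]

```text
time: 1.8
tool_pos: [601.5, -23.9, 169.8]
tcp_rot: [180.0, 0.1, -1.9]
ft_force: [0.3, -0.7, 0.4]
finger_gap: 64.1
grip_force: 0.0
```

Run:
```python
from bench import sensors, optics
import cv2, pickle
st=sensors.sense(); w=optics.snapshot("wrist"); pickle.dump((st,w),open("w1.pkl","wb"))
print(st["tool_pos"],st["tcp_rot"],st["joint_pos"]); print(w["mtx"],w["T_tool_cam"])
cv2.imwrite("pics/w1.png",w["pixels"][:,:,::-1])
```

```text
[601.45173594 -23.90532259 169.83971022] [ 1.79993463e+02  1.29476582e-01 -1.90137991e+00] [-7.14441262e+00  9.91016099e+00  8.90515758e+01 -1.85615627e-02
  8.11666012e+01  8.47598308e+01]
[[325.1922621    0.         279.18392158]
 [  0.         325.1922621  211.79061507]
 [  0.           0.           1.        ]] [[ 1.07845869e-03 -9.44664164e-01 -3.28037275e-01  8.48314338e+01]
 [ 9.99999391e-01  1.09501623e-03  1.34239124e-04  5.51176016e-01]
 [ 2.32395251e-04 -3.28037221e-01  9.44664770e-01 -1.44512739e+02]
 [ 0.00000000e+00  0.00000000e+00  0.00000000e+00  1.00000000e+00]]
```

View pics/w1.png

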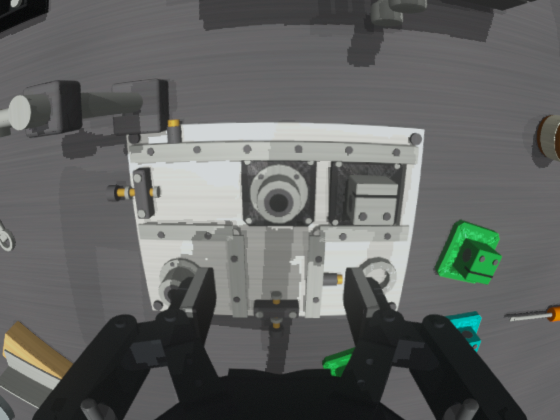

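The wrist picture shows the hub at (279,201), the block top at about (376,200), the end screw tip at (159,191) and the spur tip at (276,297). The spur rails' inner edges are at columns of about 246 and 306. One enlarged crop for accuracy.

```bash
cat >> h.py <<'E'
from scipy.spatial.transform import Rotation as Ro
def wray(st,w,uv,z):
    "wrist equidistant fisheye pixel -> world point at height z"
    K=w["mtx"]; a=np.array([(uv[0]-K[0,2])/K[0,0],(uv[1]-K[1,2])/K[1,1]]); th=np.hypot(*a)
    d=np.array([*(a/th*np.sin(th)),np.cos(th)]); T=w["T_tool_cam"]
    R=Ro.from_euler("xyz",st["tcp_rot"],degrees=True).as_matrix()
    c=R@T[:3,3]+st["tool_pos"]; d=R@T[:3,:3]@d
    return c+d*(z-c[2])/d[2]
E
python3 - <<'E'
import pickle,cv2
st,w=pickle.load(open("w1.pkl","rb"))
cv2.imwrite("pics/w1c.png",cv2.resize(w["pixels"][130:330,140:420,::-1],None,fx=2.8,fy=2.8,interpolation=cv2.INTER_CUBIC))
E
```

```text
(no output)
```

View pics/w1c.png

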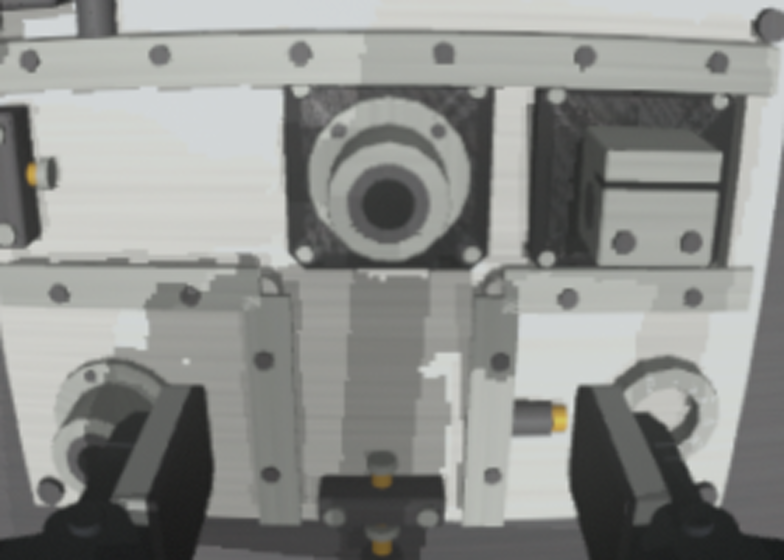

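Run:
```python
import pickle
from h import *
np.set_printoptions(precision=1,suppress=True)
st,w=pickle.load(open("w1.pkl","rb"))
a=np.radians(-2.05); J=np.array([603,-20.5]); M=np.array([[np.cos(a),np.sin(a)],[-np.sin(a),np.cos(a)]])
for n,p in dict(hub=(388,203,52),block=(660,207,52),blkTL=(604,150,52),blkTR=(720,152,52),blkBL=(600,265,52),blkBR=(713,265,52),endtip=(58,173,14),spurtip=(381,452,14),sL1=(292,400,22.5),sL2=(299,515,22.5),sR1=(470,400,22.5),sR2=(464,515,22.5),mT1=(100,90,22.5),mT2=(388,86,22.5),mT3=(700,92,22.5),mB1=(100,262,22.5),mB2=(600,266,22.5),hL=(290,180,18),hR=(490,180,18),hB=(388,268,18)).items():
    X=wray(st,w,(140+(p[0]+.5)/2.8-.5,130+(p[1]+.5)/2.8-.5),p[2]); print(n,X,"track",M@(X[:2]-J))
```

```text
hub [603.5 -23.8  52. ] track [ 0.6 -3.3]
block [ 599.8 -108.4   52. ] track [ -0.1 -88. ]
blkTL [618.4 -89.5  52. ] track [ 17.8 -68.4]
blkTR [ 617.2 -127.2   52. ] track [  18.  -106.1]
blkBL [581.1 -89.8  52. ] track [-19.4 -70.1]
blkBR [ 579.5 -128.    52. ] track [ -19.6 -108.3]
endtip [607.   94.5  14. ] track [ -0.1 115. ]
spurtip [489.9 -17.2  14. ] track [-113.1   -0.7]
sL1 [519.2  14.6  22.5] track [-85.   32.1]
sL2 [465.8  16.3  22.5] track [-138.4   31.8]
sR1 [517.2 -51.1  22.5] track [-84.6 -33.6]
sR2 [463.9 -49.2  22.5] track [-138.   -33.7]
mT1 [637.4  71.9  22.5] track [31.1 93.6]
mT2 [634.  -24.7  22.5] track [31.1 -3.1]
mT3 [ 630.5 -129.8   22.5] track [  31.4 -108.2]
mB1 [575.8  79.9  22.5] track [-30.8  99.3]
mB2 [568.8 -96.9  22.5] track [-31.4 -77.6]
hL [602.1   9.7  18. ] track [-2.  30.1]
hR [599.9 -58.2  18. ] track [ -1.8 -37.8]
hB [568.9 -22.5  18. ] track [-34.   -3.3]
```

Sizes check out (block 38 mm, lane between lips about 62–66 mm). The junction refines to (603,-21.3). I'll use yaw 88 for both carriers, which puts the camera away from the stand and makes the fingers close along x.

>>> play_rows:
  motion:
    - [[0,0,0,0,0,-8.5],[0,0,0,0,0,-17],[0,0,0,0,0,-25.5],[0,0,0,0,0,-34],[0.1,0,0,0,0,-42.5]]

```text
time: 2.35
tool_pos: [602.2, -26.6, 171.9]
tcp_rot: [180.0, -0.0, 40.7]
ft_force: [0.4, -0.5, -0.5]
finger_gap: 64.1
grip_force: 0.0
```

>>> play_rows:
  motion:
    - [[0,0,0,0,0,-8.5],[0,0,0,0,0,-17],[0,0,0,0,0,-25.5],[0,0,0,0,0,-34],[0,0,0,0,0,-42.5]]

```text
time: 2.85
tool_pos: [602.3, -26.7, 171.9]
tcp_rot: [180.0, 0.0, 83.2]
ft_force: [1.1, 0.2, -0.6]
finger_gap: 64.0
grip_force: 0.0
```

>>> play_rows:
  motion:
    - [[0,0,1.5,0,0,-4.9],[0,0,4,0,0,-4.9],[0,0,6.5,0,0,-4.9],[0,0,8,0,0,-4.9],[0,0,8,0,0,-4.9]]

```text
time: 3.35
tool_pos: [600.5, -25.8, 88.8]
tcp_rot: [-179.7, -0.0, 87.8]
ft_force: [-0.9, -0.4, -0.2]
finger_gap: 63.9
grip_force: 0.0
```

>>> play_rows:
  motion:
    - [[0.2,0.1,2,0,0,0],[0.2,0.1,4,0,0,0],[0.2,0.1,5,0,0,0],[0.2,0.1,5,0,0,0],[0.2,0.1,5,0,0,0]]

```text
time: 3.85
tool_pos: [604.5, -23.3, 42.5]
tcp_rot: [179.9, 0.0, 87.9]
ft_force: [-0.2, 0.3, -0.1]
finger_gap: 64.1
grip_force: 0.0
```

>>> play_rows:
  motion:
    - [[0,-0.1,0.9,0,0,0],[0,-0.1,1.8,0,0,0],[0,-0.1,1.8,0,0,0],[0,-0.1,1.8,0,0,0]]

```text
time: 4.25
tool_pos: [602.5, -22.8, 22.8]
tcp_rot: [-179.9, -0.0, 87.9]
ft_force: [-0.8, -0.8, -0.1]
finger_gap: 64.3
grip_force: 0.0
```

>>> play_rows:
  motion:
    - [[0,0,0,0,0,0],[0,0,0,0,0,0],[0,0,0,0,0,0],[0,0,0,0,0,0],[0,0,0,0,0,0]]
  jaw: 0.3
  squeeze: 20

```text
time: 4.75
tool_pos: [603.3, -22.9, 23.8]
tcp_rot: [179.9, 0.0, 87.9]
ft_force: [1.0, 0.1, 3.1]
finger_gap: 37.4
grip_force: 20.7
```

>>> play_rows:
  motion:
    - [[0.6,0,0,0,0,0],[1.4,0,0,0,0,0],[2.2,0,0,0,0,0],[3.0,0,0,0,0,0],[3.6,0,0,0,0,0]]

```text
time: 5.25
tool_pos: [604.7, 14.1, 23.8]
tcp_rot: [179.9, 0.0, 87.9]
ft_force: [-0.1, -2.2, 5.5]
finger_gap: 37.4
grip_force: 21.0
```

>>> play_rows:
  motion:
    - [[0.5,0,0,0,0,0],[1.0,0,0,0,0,0],[1.4,0,0,0,0,0],[1.7,0,0,0,0,0],[2.0,0,0,0,0,0]]

```text
time: 5.75
tool_pos: [605.4, 33.8, 23.8]
tcp_rot: [180.0, 0.0, 87.9]
ft_force: [-0.8, -1.4, 4.9]
finger_gap: 37.2
grip_force: 21.0
```

>>> play_rows:
  motion:
    - [[0.2,0,0,0,0,0],[0.4,0,0,0,0,0],[0.6,0,0,0,0,0]]

```text
time: 6.05
tool_pos: [605.6, 39.8, 23.8]
tcp_rot: [180.0, 0.0, 87.9]
ft_force: [-0.5, -1.5, 5.1]
finger_gap: 37.4
grip_force: 21.0
```

>>> play_rows:
  motion:
    - [[0.2,0,0,0,0,0],[0.4,0,0,0,0,0],[0.6,0,0,0,0,0]]

```text
time: 6.35
tool_pos: [605.3, 44.8, 23.8]
tcp_rot: [-180.0, 0.1, 87.9]
ft_force: [-4.0, -7.0, 8.5]
finger_gap: 37.2
grip_force: 21.4
```

>>> play_rows:
  motion:
    - [[0.2,0,0,0,0,0],[0.4,0,0,0,0,0],[0.6,0,0,0,0,0]]

```text
time: 6.65
tool_pos: [605.2, 51.3, 23.8]
tcp_rot: [-179.9, 0.0, 87.9]
ft_force: [-4.6, -4.3, 9.6]
finger_gap: 37.3
grip_force: 21.5
```

>>> play_rows:
  motion:
    - [[0.1,0,0,0,0,0],[0.2,0,0,0,0,0],[0.3,0,0,0,0,0]]

```text
time: 6.95
tool_pos: [605.3, 54.4, 23.8]
tcp_rot: [-180.0, 0.0, 87.9]
ft_force: [-5.2, -5.2, 10.0]
finger_gap: 37.2
grip_force: 21.5
```

>>> play_rows:
  motion:
    - [[0.1,0,0,0,0,0],[0.2,0,0,0,0,0]]

```text
time: 7.15
tool_pos: [605.4, 56.4, 23.8]
tcp_rot: [-179.9, 0.0, 87.9]
ft_force: [-4.0, -3.6, 9.4]
finger_gap: 37.2
grip_force: 21.5
```

>>> play_rows:
  motion:
    - [[0.07,0,0,0,0,0],[0.14,0,0,0,0,0]]

```text
time: 7.35
tool_pos: [605.4, 57.8, 23.8]
tcp_rot: [-179.9, 0.0, 87.9]
ft_force: [-5.3, -3.5, 9.9]
finger_gap: 37.5
grip_force: 21.5
```

>>> play_rows:
  motion:
    - [[0.07,0,0,0,0,0],[0.14,0,0,0,0,0]]

```text
time: 7.55
tool_pos: [605.5, 59.2, 23.8]
tcp_rot: [-179.9, 0.0, 87.9]
ft_force: [-4.8, -4.9, 9.1]
finger_gap: 37.5
grip_force: 21.5
```

>>> play_rows:
  motion:
    - [[0.06,0,0,0,0,0],[0.12,0,0,0,0,0]]

```text
time: 7.75
tool_pos: [605.5, 60.4, 23.8]
tcp_rot: [-179.9, 0.0, 87.9]
ft_force: [-5.6, -4.5, 9.7]
finger_gap: 37.4
grip_force: 21.5
```

>>> play_rows:
  motion:
    - [[0.06,0,0,0,0,0],[0.12,0,0,0,0,0]]

```text
time: 7.95
tool_pos: [605.6, 61.6, 23.8]
tcp_rot: [-179.9, 0.0, 87.9]
ft_force: [-5.1, -3.5, 9.8]
finger_gap: 37.6
grip_force: 21.5
```

>>> play_rows:
  motion:
    - [[0.05,0,0,0,0,0],[0.1,0,0,0,0,0]]

```text
time: 8.15
tool_pos: [605.6, 62.1, 23.8]
tcp_rot: [-179.9, 0.1, 87.9]
ft_force: [-5.2, -7.4, 9.8]
finger_gap: 37.1
grip_force: 21.5
```

>>> play_rows:
  motion:
    - [[0.05,0,0,0,0,0],[0.1,0,0,0,0,0]]

```text
time: 8.35
tool_pos: [605.6, 62.2, 23.8]
tcp_rot: [-179.9, 0.2, 87.9]
ft_force: [-5.8, -12.4, 11.5]
finger_gap: 37.3
grip_force: 21.5
```

At the screw: y force rose from 4 to 12 N with the position stalled. I'll press slightly more and hold.

>>> play_rows:
  motion:
    - [[0.03,0,0,0,0,0],[0.03,0,0,0,0,0],[0.03,0,0,0,0,0],[0.03,0,0,0,0,0]]

```text
time: 8.75
tool_pos: [605.6, 62.1, 23.8]
tcp_rot: [-179.9, 0.2, 87.9]
ft_force: [-5.9, -11.4, 9.7]
finger_gap: 37.3
grip_force: 21.5
```

>>> play_rows:
  motion:
    - [[0,0,0,0,0,0],[0,0,0,0,0,0],[0,0,0,0,0,0],[0,0,0,0,0,0]]
  jaw: 0.7

```text
time: 9.15
tool_pos: [605.8, 64.1, 22.9]
tcp_rot: [-180.0, -0.0, 87.9]
ft_force: [-1.0, -0.5, 0.6]
finger_gap: 60.0
grip_force: 0.0
```

>>> play_rows:
  motion:
    - [[0,0,-2,0,0,0],[0,0,-5,0,0,0],[0,0,-9,0,0,0],[-2,0,-12,0,0,0],[-6,0,-12,0,0,0]]

```text
time: 9.65
tool_pos: [607.5, 5.3, 149.6]
tcp_rot: [179.4, -0.0, 88.1]
ft_force: [1.7, 0.3, 0.7]
finger_gap: 59.7
grip_force: 0.0
```

>>> play_rows:
  motion:
    - [[-3,0,0,0,0,0],[-6,0,0,0,0,0],[-8,0,0,0,0,0],[-8,0,0,0,0,0],[-8,0,0,0,0,0]]

```text
time: 10.15
tool_pos: [600.8, -76.2, 143.1]
tcp_rot: [-180.0, -0.0, 87.8]
ft_force: [-0.0, -0.0, 0.2]
finger_gap: 59.5
grip_force: 0.0
```

Run:
```python
from bench import sensors, optics
import cv2, pickle
st=sensors.sense(); w=optics.snapshot("wrist"); pickle.dump((st,w),open("w2.pkl","wb"))
print(st["tool_pos"],st["tcp_rot"],st["ft_force"])
cv2.imwrite("pics/w2.png",cv2.resize(w["pixels"][:,:,::-1],None,fx=1.4,fy=1.4,interpolation=cv2.INTER_CUBIC))
```

```text
[600.83443967 -76.21216745 143.11033545] [-1.79985968e+02 -3.48778037e-02  8.78144283e+01] [-0.0319877  -0.01021375  0.16352908]
```

View pics/w2.png

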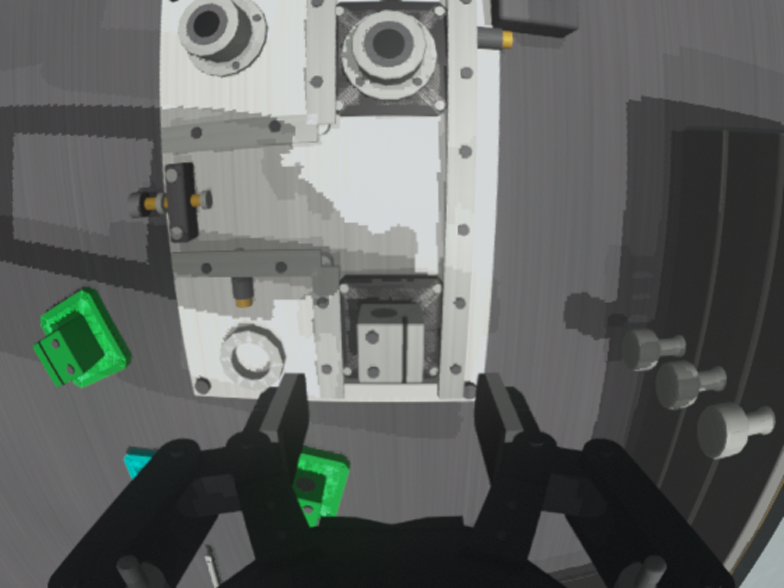

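The picture shows the housing at the gauging end at (388,57) and the block top in the loading end with its corners at about (358,318), (424,318), (424,383) and (359,384). The spur rails' mouth edges are at rows of about 145 and 252.

Run:
```python
import pickle
from h import *
np.set_printoptions(precision=1,suppress=True)
st,w=pickle.load(open("w2.pkl","rb"))
for n,p in dict(a=(358,318,52),b=(424,318,52),c=(424,383,52),d=(359,384,52),tip=(210,200,14),sT=(250,143,22.5),sB=(250,251,22.5),hub=(389,43,52),mL=(342,240,22.5),mR=(443,240,22.5)).items():
    X=wray(st,w,((p[0]+.5)/1.4-.5,(p[1]+.5)/1.4-.5),p[2]); print(n,X)
```

```text
a [582.2 -85.7  52. ]
b [619.1 -87.   52. ]
c [ 618.7 -128.8   52. ]
d [ 580.  -128.1   52. ]
tip [488.5 -17.9  14. ]
sT [521.2  14.9  22.5]
sB [514.9 -51.   22.5]
hub [605.1  61.4  52. ]
mL [572.9 -47.2  22.5]
mR [633.  -49.4  22.5]
```

>>> play_rows:
  motion:
    - [[-2,0,2,0,0,0],[-3.2,0,5,0,0,0],[-3.2,0,8,0,0,0],[-3.2,0,9,0,0,0],[-3.2,0,9,0,0,0]]

```text
time: 10.7
tool_pos: [598.2, -106.8, 51.2]
tcp_rot: [-179.8, -0.1, 87.9]
ft_force: [0.3, -0.0, 0.9]
finger_gap: 59.5
grip_force: 0.0
```

>>> play_rows:
  motion:
    - [[0,0,0,0,0,0],[0,0,0,0,0,0]]

```text
time: 10.9
tool_pos: [601.3, -108.2, 55.5]
tcp_rot: [179.8, 0.0, 87.9]
ft_force: [0.6, -0.0, -0.2]
finger_gap: 59.5
grip_force: 0.0
```

>>> play_rows:
  motion:
    - [[0,0,1.2,0,0,0],[0,0,2.4,0,0,0],[0,0,3,0,0,0],[0,0,3,0,0,0],[0,0,3,0,0,0]]

```text
time: 11.4
tool_pos: [599.4, -108.3, 22.8]
tcp_rot: [-179.9, -0.0, 87.9]
ft_force: [0.2, 0.8, -0.2]
finger_gap: 60.0
grip_force: 0.0
```

>>> play_rows:
  motion:
    - [[0,0,0,0,0,0],[0,0,0,0,0,0],[0,0,0,0,0,0],[0,0,0,0,0,0],[0,0,0,0,0,0]]
  jaw: 0.3

```text
time: 11.9
tool_pos: [600.2, -108.5, 23.9]
tcp_rot: [179.9, 0.0, 87.9]
ft_force: [0.1, -0.3, 3.2]
finger_gap: 37.7
grip_force: 23.3
```

>>> play_rows:
  motion:
    - [[0.6,0,0,0,0,0],[1.4,0,0,0,0,0],[2.2,0,0,0,0,0],[3.0,0,0,0,0,0],[3.7,0,0,0,0,0]]

```text
time: 12.4
tool_pos: [601.6, -70.5, 23.9]
tcp_rot: [179.9, 0.0, 87.9]
ft_force: [0.1, -1.9, 4.6]
finger_gap: 37.6
grip_force: 23.6
```

>>> play_rows:
  motion:
    - [[0.8,0,0,0,0,0],[1.6,0,0,0,0,0],[2.4,0,0,0,0,0],[3.2,0,0,0,0,0],[3.7,0,0,0,0,0]]

```text
time: 12.9
tool_pos: [602.9, -33.3, 23.8]
tcp_rot: [179.9, 0.0, 87.9]
ft_force: [0.7, -2.0, 5.0]
finger_gap: 37.3
grip_force: 23.7
```

>>> play_rows:
  motion:
    - [[0.5,0,0,0,0,0],[0.9,0,0,0,0,0],[1.2,0,0,0,0,0],[1.25,0,0,0,0,0],[1.25,0,0,0,0,0]]

```text
time: 13.4
tool_pos: [603.3, -20.9, 23.9]
tcp_rot: [179.9, -0.0, 87.9]
ft_force: [-0.4, -1.0, 5.1]
finger_gap: 37.6
grip_force: 23.7
```

>>> play_rows:
  motion:
    - [[-0.05,-0.3,0,0,0,0],[-0.05,-0.6,0,0,0,0],[-0.05,-0.9,0,0,0,0],[-0.05,-1.2,0,0,0,0]]

```text
time: 13.8
tool_pos: [591.3, -21.4, 23.8]
tcp_rot: [179.9, -0.0, 87.9]
ft_force: [2.3, -0.7, 5.1]
finger_gap: 37.5
grip_force: 23.6
```

>>> play_rows:
  motion:
    - [[0,-0.3,0,0,0,0],[0,-0.6,0,0,0,0],[0,-0.9,0,0,0,0],[0,-1.2,0,0,0,0]]

```text
time: 14.2
tool_pos: [579.3, -21.1, 23.8]
tcp_rot: [179.9, -0.0, 87.9]
ft_force: [2.0, -0.9, 4.9]
finger_gap: 37.9
grip_force: 23.6
```

>>> play_rows:
  motion:
    - [[0,-0.6,0,0,0,0],[0,-1.2,0,0,0,0],[0,-1.8,0,0,0,0],[0,-2.4,0,0,0,0],[0,-2.7,0,0,0,0]]

```text
time: 14.7
tool_pos: [552.0, -20.2, 23.9]
tcp_rot: [179.9, -0.0, 87.9]
ft_force: [2.9, -0.8, 6.2]
finger_gap: 37.6
grip_force: 23.7
```

>>> play_rows:
  motion:
    - [[0,-0.2,0,0,0,0],[0,-0.4,0,0,0,0],[0,-0.6,0,0,0,0],[0,-0.8,0,0,0,0]]

```text
time: 15.1
tool_pos: [544.2, -19.9, 23.8]
tcp_rot: [179.9, -0.0, 87.9]
ft_force: [1.5, 0.3, 5.9]
finger_gap: 37.6
grip_force: 23.7
```

>>> play_rows:
  motion:
    - [[0,-0.2,0,0,0,0],[0,-0.4,0,0,0,0],[0,-0.6,0,0,0,0]]

```text
time: 15.4
tool_pos: [538.8, -19.4, 23.9]
tcp_rot: [179.9, -0.0, 87.9]
ft_force: [6.9, 2.3, 1.6]
finger_gap: 37.7
grip_force: 23.2
```

>>> play_rows:
  motion:
    - [[0,-0.2,0,0,0,0],[0,-0.4,0,0,0,0],[0,-0.6,0,0,0,0]]

```text
time: 15.7
tool_pos: [532.5, -18.6, 23.9]
tcp_rot: [179.9, -0.1, 87.9]
ft_force: [3.2, 4.5, 5.6]
finger_gap: 37.7
grip_force: 23.6
```

>>> play_rows:
  motion:
    - [[0,-0.1,0,0,0,0],[0,-0.2,0,0,0,0],[0,-0.3,0,0,0,0]]

```text
time: 16.0
tool_pos: [529.5, -18.4, 23.8]
tcp_rot: [179.9, -0.1, 87.9]
ft_force: [3.4, 4.1, 5.3]
finger_gap: 37.8
grip_force: 23.6
```

>>> play_rows:
  motion:
    - [[0,-0.07,0,0,0,0],[0,-0.14,0,0,0,0]]

```text
time: 16.2
tool_pos: [528.1, -18.4, 23.9]
tcp_rot: [179.9, -0.1, 87.9]
ft_force: [4.0, 5.9, 6.2]
finger_gap: 37.6
grip_force: 23.7
```

>>> play_rows:
  motion:
    - [[0,-0.07,0,0,0,0],[0,-0.14,0,0,0,0]]

```text
time: 16.4
tool_pos: [526.7, -18.4, 23.9]
tcp_rot: [179.9, -0.1, 87.9]
ft_force: [3.2, 4.2, 5.5]
finger_gap: 37.8
grip_force: 23.7
```

>>> play_rows:
  motion:
    - [[0,-0.06,0,0,0,0],[0,-0.12,0,0,0,0]]

```text
time: 16.6
tool_pos: [525.5, -18.3, 23.8]
tcp_rot: [179.9, -0.1, 87.9]
ft_force: [4.0, 4.1, 5.8]
finger_gap: 37.7
grip_force: 23.7
```

>>> play_rows:
  motion:
    - [[0,-0.05,0,0,0,0],[0,-0.1,0,0,0,0]]

```text
time: 16.8
tool_pos: [524.5, -18.3, 23.8]
tcp_rot: [179.9, -0.1, 87.9]
ft_force: [4.4, 4.7, 5.4]
finger_gap: 37.4
grip_force: 23.7
```

>>> play_rows:
  motion:
    - [[0,-0.05,0,0,0,0],[0,-0.1,0,0,0,0]]

```text
time: 17.0
tool_pos: [523.5, -18.2, 23.9]
tcp_rot: [179.9, -0.1, 87.9]
ft_force: [2.3, 4.8, 5.7]
finger_gap: 37.7
grip_force: 23.7
```

>>> play_rows:
  motion:
    - [[0,-0.05,0,0,0,0],[0,-0.1,0,0,0,0]]

```text
time: 17.2
tool_pos: [523.1, -18.3, 23.9]
tcp_rot: [179.8, -0.1, 87.9]
ft_force: [9.0, 5.0, 1.8]
finger_gap: 37.5
grip_force: 23.1
```

>>> play_rows:
  motion:
    - [[0,-0.04,0,0,0,0],[0,-0.08,0,0,0,0]]

```text
time: 17.4
tool_pos: [523.1, -18.3, 24.0]
tcp_rot: [179.7, -0.1, 87.9]
ft_force: [10.7, 4.2, -1.9]
finger_gap: 37.6
grip_force: 22.7
```

>>> play_rows:
  motion:
    - [[0,-0.03,0,0,0,0],[0,-0.04,0,0,0,0],[0,-0.04,0,0,0,0],[0,-0.04,0,0,0,0]]

```text
time: 17.8
tool_pos: [523.0, -18.3, 24.0]
tcp_rot: [179.7, -0.1, 87.9]
ft_force: [12.0, 4.5, -2.6]
finger_gap: 37.9
grip_force: 22.7
```

>>> play_rows:
  motion:
    - [[0,0,0,0,0,0],[0,0,0,0,0,0],[0,0,0,0,0,0],[0,0,0,0,0,0]]
  jaw: 0.7

```text
time: 18.2
tool_pos: [519.9, -19.3, 22.7]
tcp_rot: [-179.9, -0.0, 87.9]
ft_force: [0.4, 0.9, -0.4]
finger_gap: 59.8
grip_force: 0.0
```

>>> play_rows:
  motion:
    - [[0,0,-2,0,0,0],[0,0,-5,0,0,0],[0,0,-9,0,0,0],[0,0,-12,0,0,0],[-3,0,-14,0,0,0]]

```text
time: 18.7
tool_pos: [520.6, -47.5, 166.1]
tcp_rot: [179.8, -0.0, 88.0]
ft_force: [1.5, -0.7, -0.0]
finger_gap: 59.6
grip_force: 0.0
```

>>> play_rows:
  motion:
    - [[-2,0,0,0,0,0],[-4,0,0,0,0,0],[-4,0,0,0,0,0],[-4,0,0,0,0,0],[-4,0,0,0,0,0]]

```text
time: 19.2
tool_pos: [517.9, -88.6, 162.9]
tcp_rot: [-180.0, -0.0, 87.9]
ft_force: [-0.1, 0.3, -0.3]
finger_gap: 59.4
grip_force: 0.0
```

Run:
```python
from bench import sensors, optics
import cv2, pickle
st=sensors.sense(); w=optics.snapshot("wrist"); pickle.dump((st,w),open("w3.pkl","wb"))
print(st["tool_pos"],st["tcp_rot"],st["ft_force"])
cv2.imwrite("pics/w3.png",cv2.resize(w["pixels"][:,:,::-1],None,fx=1.4,fy=1.4,interpolation=cv2.INTER_CUBIC))
```

```text
[517.9149915  -88.6138154  162.90414313] [-1.79956743e+02 -2.98134811e-02  8.78863353e+01] [-0.13143215  0.32396852 -0.31762941]
```

View pics/w3.png

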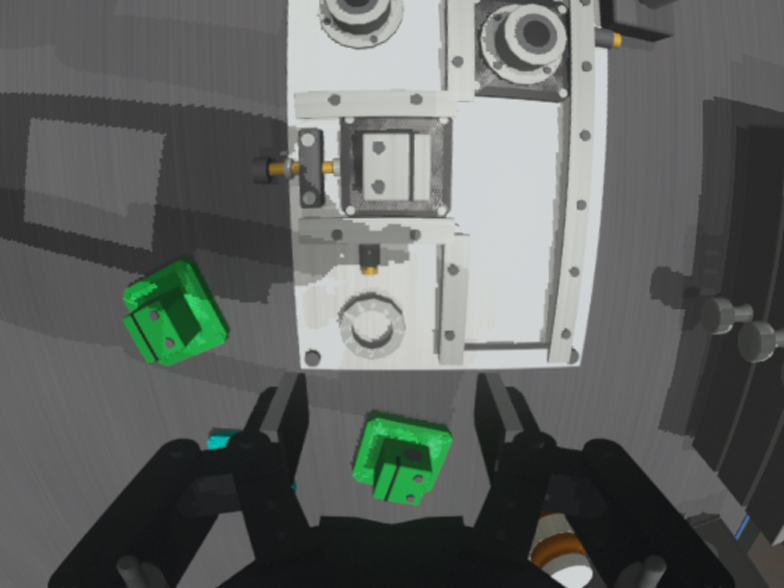

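The block carrier is in the spur with its front edge at (341,165) touching the screw tip. The housing is at (523,45) in the gauging place, and the ring and spare housing are undisturbed. I'll check the numbers, then hand in.

Run:
```python
import pickle
from h import *
from bench import job
st,w=pickle.load(open("w3.pkl","rb"))
for n,p in dict(blk=(396,168,52),front=(341,165,18),back=(452,165,18),hub=(539,34,52)).items():
    print(n,wray(st,w,((p[0]+.5)/1.4-.5,(p[1]+.5)/1.4-.5),p[2]).round(1))
print(job.hand_in())
```

```text
blk [523.4 -17.7  52. ]
front [489.1 -15.9  18. ]
back [559.  -18.3  18. ]
hub [607.2  61.2  52. ]
the job is handed in; nothing more can be done
None
```

I put the housing carrier in the gauging place and the block carrier in the spur, pressed each against its stop screw at about 8 N, released both and handed the job in at about 19 s; the hand-in gave no verdict.

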